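# Start the kettle for green tea

### The arm

A 6-joint arm with a two-finger parallel gripper is mounted at the origin on the work surface. World frame = base frame: x ahead of the robot, y to its left, z up, the work surface at z = 0. Lengths are in m, angles in degrees, forces in N, time in s.
With the tool pointing down it reaches from about 0.3 to 0.75 m from the base axis. Payload 8.5 kg.
Tool frame: the origin (TCP) lies midway between the tips of the shut fingers; the grasp point (between the pads) lies 19 mm behind it; z points along the fingers, y is the line along which they close (so a half turn about z gives the same grasp; the last joint's range is limited). The gripper opens to 85 mm and grips with 20 to 120 N. Pads are 22 mm wide; open, the fingers measure 114 mm over their backs; the gripper's body (76 mm by 85 mm) begins 54 mm behind the grasp point. The pads swing forward as they close: fully open they stand 13 mm farther back than shut.
Start: joints at [-84.357, 21.807, 74.336, -0, 83.858, -12.336], TCP at [0.17, -0.523, 0.231] pointing down, gripper open.
Joint ranges: [-178.18, 178.18], [-50.72, 133.34], [12.68, 142.11], [-81.47, 261.47], [9.98, 163.14], [-165.26, 165.26]. Speed limits (degrees/s): [136.94, 136.94, 180, 180, 180, 180].

### API

Orientations are given as a 3x3 rotation matrix whose columns are the frame's x, y, z axes.
In Python, from rig import observe, optics, order, spotter gives the robot as it stands.
- The arm moves only by the tool move_arm, never from a script. Its argument "series" is text: rows parted by semicolons, each of 5 numbers parted by spaces: the shift along the tool's x, y, z in cm, then the turn about the tool's z in degrees, then the opening, from -1 (shut) to 1 (fully open). A call has 1 to 8 rows; each row is the pose to reach, as a shift and turn from the pose commanded when the call began, along the tool's axes at that moment; what a row does not reach only later rows make up. A row lasts 1/8 s, in which the tool goes at most 62.5 mm and 10.7 degrees, less where a joint would pass 70% of its speed; a pose out of reach is approached as far as the arm can. A call with a gripper value outside its range is refused whole. The fingers move at their own pace and stop on an object; "force" is the grip in N (left out, the last holds). Time passes only in rows, so rows that repeat a pose let the fingers close. It gives the time, the measured TCP pose, the force, the opening and the grip force at its end, in the units of the state.
- observe(): the state, without advancing time (a new reading comes with each control period).
- optics.get_image(name): name is "side" or "top"; returns a dict with "pixels" (480x640x3 uint8, blue, green, red), "camera_matrix" (3x3 intrinsics, pixels), "dist" ([k1, k2, p1, p2, k3] as OpenCV has them; the pictures are not rectified), "rvec" (rotation vector, rad) and "tvec" (3), from world to camera coordinates, as OpenCV has them. Camera axes: x right, y down, z forward; pixel columns grow to the right and rows downward; lengths in m; the calibration is good to about 2 mm. A picture is of the moment at which its call begins. There is no depth.
- order.close_job(): hands the job in; it is judged then, once.
Trained networks look in the newest picture that a camera, given by its name, has taken for a name from the list of things; names that differ only in an ending like _2 or _b are one class to them, and where a whole thing is asked for, a point or a joint stands for the part that bears it (a point fixed in the world has none). Each returns a list of dicts, best first, with "score" (0 to 1); they miss things now and then, are a little off and sometimes report something else, mostly with a low value. They report only what shows in the picture. A call takes as long as a camera call.
- spotter.find_in(thing, camera): "point" ([x, y, z] in m, in world coordinates, good to about 4 mm: the middle of the surface that is visible of it).
- spotter.cut_out(thing, camera): "pixels" (480x640 bool, what is visible of it).
- spotter.mark_of(thing, camera): "point" ([x, y, z] in m, in world coordinates, good to about 4 mm: a listed point, or the origin of a listed thing).
The state is a dict: "time_s": time; "q": joint angles; "qvel": joint speeds; "joint_efforts": joint torques, N m; "position": TCP position; "tool_rot": TCP orientation; "ft_force": force on the tool from outside, world axes, zero at the start; "wrist_torque": the same for the moment, N m; "grip_width": finger opening in m; "gripper_force": force on a finger pad.
Only numpy, scipy, OpenCV 4.12 (cv2) and the standard library are available. Lean on these libraries where they do the work, as an engineer would, in place of code of your own. Each camera call takes 0.05 s, during which the arm holds its last target. There are 200 camera calls.

### The job

Get the kettle going for green tea: push its open lid down until it is fully shut, then press the green temperature key all the way in, and then the large white start key all the way in. Only push with the closed fingertips: leave the kettle standing on its base, press neither the blue nor the red key, and do not disturb the mug, the tea tin or the sugar jar.

Things in the scene. Friction and masses are not known exactly. Their poses are not given: they have to be found in the camera images.
- kettle_base: Black power base fixed on the worktop: disc 170 mm across, 20 mm high, running out into a console 190 mm wide on its -x side. Origin: on the worktop under the disc's centre, z up. Console face: centre (-0.130, 0, 0.023), sloping 0.197 rad down towards -x, from 86 to 174 mm off the disc's centre. Four keys stand 6 mm proud of it in a row along y: blue at +68 mm, green +28, red -12, white start -60.
- kettle: Cream kettle, about 1.25 kg, loose on the disc (20 mm up), kept central by the connector under it, turned variously. Origin: centre of its underside; z up, x to the spout, -x to the black loop handle. 147 mm across at the foot, 116 mm at the mouth, rim at z = 155 mm; spout reaches 102 mm, handle 124 mm from the axis, handle top at z = 160 mm. Its foot is wide: pushing the lid tab does not tip it.
- lid (a joint): opening angle of the kettle's lid: 0 = fully shut, grows as it opens (starts about 0.5 to 0.95 rad open); the hinge is stiff by friction (about 0.09 N m), so the lid stays where it is left, and it stops firmly at 0.
- lid_tab (a point): top centre of the black thumb tab (24 x 34 mm) at the free edge of the cream lid (disc of 111 mm), spout side: push here. Axes are the lid's: z out of its top, x from hinge to free edge. It swings on an arc about the hinge line: 94 mm along the lid and 14 mm above it. Shut, it lies 40 mm from the kettle's axis towards the spout, 170 mm above the kettle's origin.
- lid_hinge (a point): middle of the lid's hinge line, on the handle side of the mouth, 54 mm behind the kettle's axis (-x) and 156 mm above its origin; the line runs along the kettle's y. The axes are the kettle's.
- key_green (a joint): travel of the green key: 0 = up, 0.004 m = fully in; about 1.5 N starts it and 4.5 N takes it fully in; it springs back when let go.
- key_green_top (a point): top centre of the green temperature key, a round 20 mm cap, second from the left seen from the console's front edge, neighbours 40 mm off on either side. Axes: z out of the key (press along -z, 0.197 rad from vertical), y along the row towards blue, x up the slope towards the kettle.
- key_start (a joint): travel of the start key: 0 = up, 0.004 m = fully in; same spring as the green key.
- key_start_top (a point): centre of the top of the large white start key, a round cap of 28 mm at the row's right-hand end (-y), 48 mm from the red key. Axes as at the green key.
- key_blue (a joint): travel of the blue key (20 mm cap at the row's left end): leave it alone. 0 = up, 0.004 m = fully in.
- key_red (a joint): travel of the red key (20 mm cap between green and start): leave it alone. 0 = up, 0.004 m = fully in.
- mug: blue mug, 80 mm across, 92 mm high, on the worktop on one side of the kettle. Origin: centre of its underside, z up.
- tea_tin: green tea tin with steel lid, 74 mm across, 115 mm high, on the worktop on the other side of the kettle. Origin: centre of its underside, z up.
- sugar_jar: glass sugar jar with wooden lid, 68 mm across, 85 mm high, behind the kettle seen from the console. Origin: centre of its underside, z up.

How it is judged (in metres and radians):
On the way, in this order (a step that is already met when the one before it is completed fails the run):
1. the lid is fully shut (value of joint lid below 0.04 rad), for 0.1 s.
2. the green key is pressed all the way in, the lid shut (value of joint key_green above 0.003 m and value of joint lid below 0.06 rad), for 0.05 s.
3. the green key is up again and the start key is pressed all the way in, the lid shut (value of joint key_start above 0.003 m and value of joint key_green below 0.0015 m and value of joint lid below 0.06 rad), for 0.05 s.
At the end, for the whole second after the job is handed in: the lid is shut (within 0.06 rad), all keys are up again (within 1.5 mm), and the kettle stands at rest on its base, within 12 mm of its centre and not raised by more than 6 mm or tilted by more than 0.1 rad (value of joint lid below 0.06 rad and value of joint each of key_green, key_start, key_blue, key_red below 0.0015 m and horizontal distance between kettle and kettle_base below 0.012 m and z of kettle in the frame of kettle_base below 0.026 m and angle between kettle's own z axis and vertical below 0.1 rad and linear speed of kettle below 0.02 m/s); the robot touches nothing.
It fails at once if the blue or the red key is pressed in (more than 2.5 mm) (value of joint any of key_blue, key_red above 0.0025 m).
It fails at once if the start key is pressed while the lid is open (value of joint key_start above 0.0025 m and value of joint lid above 0.08 rad).
It fails at once if the kettle is lifted, tipped or pushed off its place on the base (not (horizontal distance between kettle and kettle_base below 0.012 m and z of kettle in the frame of kettle_base below 0.026 m and angle between kettle's own z axis and vertical below 0.1 rad)).
It fails at once if the mug, the tea tin or the sugar jar is moved by more than 20 mm or tipped ((distance of mug from where it was at the start of the episode above 0.02 m or angle between mug's own z axis and vertical above 0.25 rad) or (distance of tea_tin from where it was at the start of the episode above 0.02 m or angle between tea_tin's own z axis and vertical above 0.25 rad) or (distance of sugar_jar from where it was at the start of the episode above 0.02 m or angle between sugar_jar's own z axis and vertical above 0.25 rad)).
It also fails if it takes over 48 s, if anything falls off the work surface, if the arm or the gripper's body presses on something with over 40 N, if the wrist force passes 120 N, or if a joint passes its speed limit or range.

## Working session

There is one attempt and no reset: what is moved stays moved. The work goes in short steps, Python scripts to look and compute and a tool call to move; the robot and the scene stay as the last step left them, time stands still between calls to the robot, and variables do not carry over. Pictures are saved under pics/ and viewed, at most 10 in all, crops included, and the job is handed in when it is done.

Besides the shell and the picture viewer there is one more tool, called after "Emit:" by a JSON object that holds its "fn" and its "kwargs". move_arm: Moves the arm, as the interface text tells. Its arguments: {"type":"object","properties":{"series":{"type":"string"},"force":{"type":"number"}},"required":["series"]}

```bash
mkdir -p pics
python3 - <<'E'
from rig import observe, optics, order, spotter
import cv2,numpy as np
for c in ("side","top"):
    im=optics.get_image(c); cv2.imwrite(f"pics/{c}0.png",im["pixels"])
    R=cv2.Rodrigues(np.array(im["rvec"],float))[0]; print(c,"cam at",(-R.T@np.array(im["tvec"]).ravel()).round(3))
    for n in ("kettle_base","kettle","lid_tab","lid_hinge","key_green_top","key_start_top","mug","tea_tin","sugar_jar"):
        r=spotter.mark_of(n,c); print(n,[(np.round(d["point"],3).tolist(),round(d["score"],2)) for d in r[:2]])
s=observe(); print(s["time_s"],s["position"],np.round(s["tool_rot"],3).tolist())
E
```

```text
side cam at [1.173 0.485 0.738]
kettle_base []
kettle [([0.575, 0.128, 0.024], 0.76)]
lid_tab [([0.579, 0.11, 0.241], 0.62)]
lid_hinge [([0.568, 0.183, 0.179], 0.58)]
key_green_top []
key_start_top []
mug [([0.4, 0.215, -0.004], 0.62)]
tea_tin [([0.764, 0.071, 0.003], 0.65)]
sugar_jar []
top cam at [0.493 0.068 0.887]
kettle_base []
kettle [([0.578, 0.13, 0.016], 0.9), ([0.588, -0.013, 0.032], 0.58)]
lid_tab [([0.579, 0.107, 0.236], 0.98)]
lid_hinge [([0.57, 0.184, 0.174], 0.6)]
key_green_top []
key_start_top [([0.589, -0.01, 0.032], 0.48)]
mug [([0.405, 0.223, 0.0], 0.8)]
tea_tin [([0.764, 0.074, -0.002], 0.91)]
sugar_jar [([0.576, 0.286, -0.003], 0.71)]
1.0 [ 0.16975705 -0.52311186  0.23131244] [[0.951, 0.309, -0.0], [0.309, -0.951, 0.0], [-0.0, -0.0, -1.0]]
```

View pics/top0.png

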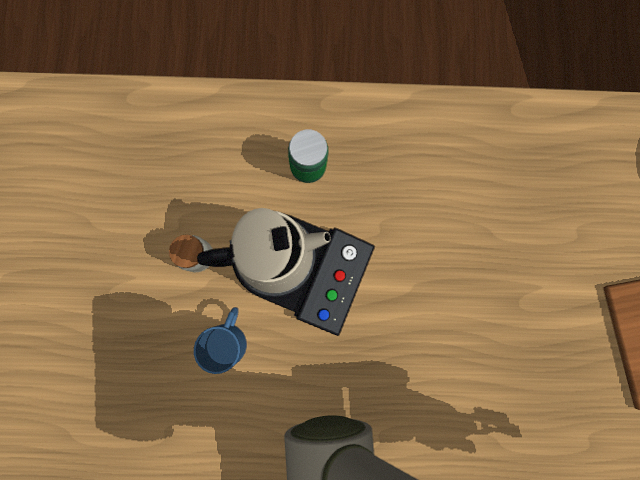

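View pics/side0.png

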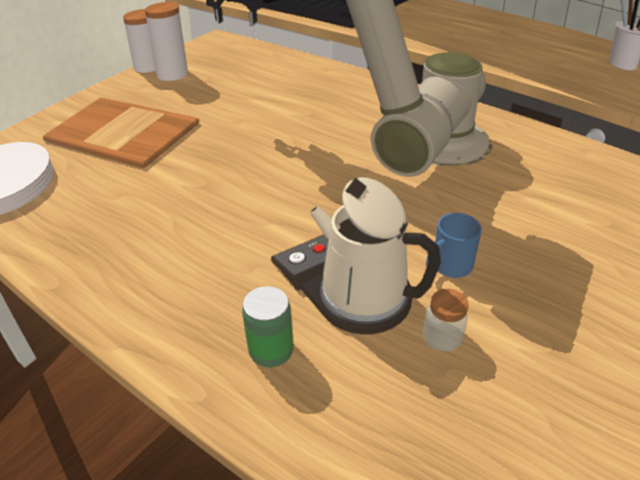

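Top view: keys white (349,253), red (340,275), green (332,295), blue (324,315); spout tip (327,237); lid tab (280,238). The side view shows the lid open towards the spout, and the spout near the start key. Next I'll fit the base pose and check the spout clearance.

```bash
cat > h.py <<'E'
import cv2,numpy as np
from rig import observe, optics, order, spotter
def ray(im,px,z):
    R=cv2.Rodrigues(np.array(im["rvec"],float))[0]; C=-R.T@np.array(im["tvec"],float).ravel()
    n=cv2.undistortPoints(np.array([[px]],float),np.array(im["camera_matrix"]),np.array(im["dist"]))[0,0]
    d=R.T@np.array([n[0],n[1],1]); return C+d*(z-C[2])/d[2]
def blob(im,px,f,r=9):
    p=im["pixels"].astype(int); x,y=px; sub=p[y-r:y+r+1,x-r:x+r+1]; m=f(sub[...,0],sub[...,1],sub[...,2])
    yy,xx=np.nonzero(m); return (x-r+xx.mean(),y-r+yy.mean()),len(xx)
E
python3 - <<'E'
from h import *
im=optics.get_image("top")
K={}
for n,px,f in (("blue",(324,315),lambda b,g,r:(b>120)&(r<100)),("green",(332,295),lambda b,g,r:(g>100)&(r<100)),("red",(340,275),lambda b,g,r:(r>120)&(g<90)),("white",(349,253),lambda b,g,r:(b>150)&(g>150)&(r>150))):
    c,N=blob(im,px,f); K[n]=ray(im,c,0.029)[:2]; print(n,np.round(c,1),N,K[n].round(4))
loc=dict(blue=.068,green=.028,red=-.012,white=-.06)
P=np.array([K[n] for n in loc]); t=np.array(list(loc.values()))
u=np.polyfit(t,P,1); y=u[0]; print("scale",np.linalg.norm(y)); y/=np.linalg.norm(y); x=np.array([y[1],-y[0]])
mid=(P-np.outer(t,y)).mean(0); base=mid+.131*x
print("x",x.round(3),"y",y.round(3),"yaw",np.degrees(np.arctan2(x[1],x[0])),"base",base.round(4))
for n in loc: print(n,(mid+loc[n]*y).round(4))
for z in (.15,.165): print("spout tip",z,ray(im,(327,237),z).round(3))
for k in range(3):
  for c in ("side","top"):
    optics.get_image(c)
    print(c,[ [np.round(d["point"],3).tolist() for d in spotter.mark_of(n,c)[:1]] for n in ("lid_tab","lid_hinge","kettle")])
E
```

```text
blue [323.6 314.5] 83 [0.4662 0.035 ]
green [331.8 294.6] 77 [0.5036 0.0202]
red [339.7 275.3] 81 [0.5406 0.0059]
white [349.1 252.4] 137 [ 0.5851 -0.0117]
scale 0.9971623050562793
x [0.365 0.931] y [-0.931  0.365] yaw 68.5859879676851 base [0.5773 0.1321]
blue [0.4662 0.035 ]
green [0.5034 0.0204]
red [0.5406 0.0058]
white [ 0.5853 -0.0118]
spout tip 0.15 [0.597 0.037 0.15 ]
spout tip 0.165 [0.595 0.037 0.165]
side [[[0.577, 0.113, 0.238]], [[0.568, 0.185, 0.178]], [[0.574, 0.128, 0.023]]]
top [[[0.578, 0.109, 0.236]], [[0.568, 0.185, 0.176]], [[0.573, 0.131, 0.017]]]
side [[[0.575, 0.288, -0.003]], [[0.567, 0.184, 0.176]], [[0.577, 0.126, 0.021]]]
top [[[0.581, 0.108, 0.238]], [[0.566, 0.185, 0.175]], [[0.574, 0.132, 0.017]]]
side [[[0.578, 0.112, 0.239]], [[0.566, 0.183, 0.178]], [[0.576, 0.129, 0.02]]]
top [[[0.58, 0.107, 0.237]], [[0.566, 0.186, 0.175]], [[0.574, 0.131, 0.017]]]
```

Emit:
{"fn": "move_arm", "kwargs": {"series": "4.3 -3.5 -1.5 0 -1; 8.5 -6.9 -3 0 -1; 12.8 -10.4 -5 0 -1; 17 -13.8 -5 0 -1; 21.3 -17.3 -5 0 -1; 25.6 -20.8 -5 0 -1; 29.8 -24.2 -5 0 -1; 34 -27.7 -5 0 -1"}}

```text
time_s: 3.25
position: [0.4084, -0.1531, 0.2815]
tool_rot: [[0.951, 0.308, 0.001], [0.308, -0.951, -0.0], [0.0, 0.001, -1.0]]
ft_force: [0.3, -0.6, 0.2]
grip_width: -0.0003
gripper_force: 0.0
```

Emit:
{"fn": "move_arm", "kwargs": {"series": "4.1 -3.3 0 1.5 -1; 8.2 -6.6 0 3 -1; 12.3 -9.9 0 4.5 -1; 16.4 -13.2 0 6 -1; 20.5 -16.5 0 7.5 -1; 24.4 -19.7 0 7.5 -1; 24.4 -19.7 0 7.5 -1; 24.4 -19.7 0 7.5 -1"}}

```text
time_s: 4.25
position: [0.5787, 0.1077, 0.2812]
tool_rot: [[0.983, 0.182, -0.0], [0.182, -0.983, -0.0], [-0.001, 0.0, -1.0]]
ft_force: [0.3, -0.2, -0.1]
grip_width: -0.0006
gripper_force: 0.0
```

Run:
```python
from h import *
for c in ("side","top"):
    im=optics.get_image(c); cv2.imwrite(f"pics/{c}1.png",im["pixels"][100:420,120:540])
    print(c,[[np.round(d["point"],3).tolist() for d in spotter.mark_of(n,c)[:1]] for n in ("lid_tab","lid_hinge")])
s=observe(); print(s["time_s"],s["position"].round(4),np.round(s["tool_rot"],3).tolist(),s["ft_force"],s["grip_width"],s["q"])
```

```text
side [[[0.581, 0.116, 0.236]], [[0.566, 0.184, 0.178]]]
top [[[0.578, 0.109, 0.233]], [[0.568, 0.186, 0.174]]]
4.55 [0.5788 0.1073 0.2816] [[0.984, 0.181, 0.0], [0.181, -0.984, -0.0], [0.0, 0.0, -1.0]] [-0.89666033 -0.3276792   0.61483533] -0.00012363725754750514 [-1.01328999e+00  2.41953222e+01  6.22234556e+01 -3.17626871e-03
  9.35606375e+01  7.85708224e+01]
```

View pics/side1.png

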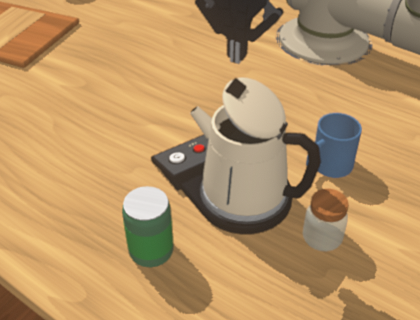

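Emit:
{"fn": "move_arm", "kwargs": {"series": "0 0 1.5 0 -1; 0 0 3 0 -1; 0 0.1 4.5 0 -1; 0 0.6 6 0 -1; 0 1 7 0 -1; 0 1.3 8 0 -1; 0 1.5 8.6 0 -1; 0 1.6 9.1 0 -1"}}

```text
time_s: 5.55
position: [0.5819, 0.0922, 0.1901]
tool_rot: [[0.983, 0.182, 0.0], [0.182, -0.983, 0.0], [0.0, -0.0, -1.0]]
ft_force: [-0.7, 1.2, 1.0]
grip_width: 0.0001
gripper_force: 0.8
```

Emit:
{"fn": "move_arm", "kwargs": {"series": "0 0 0.2 0 -1; 0 0 0.3 0 -1; 0 0 0.3 0 -1"}}

```text
time_s: 5.92
position: [0.5821, 0.0922, 0.1897]
tool_rot: [[0.983, 0.182, 0.003], [0.182, -0.983, -0.001], [0.003, 0.001, -1.0]]
ft_force: [-5.5, -0.3, 14.1]
grip_width: 0.0002
gripper_force: 7.3
```

Emit:
{"fn": "move_arm", "kwargs": {"series": "0 0 0 0 -1; 0 0 -3 0 -1; 0 0 -6 0 -1; 0 0 -6 0 -1"}}

```text
time_s: 6.42
position: [0.5826, 0.0923, 0.2496]
tool_rot: [[0.983, 0.182, 0.005], [0.182, -0.983, -0.0], [0.005, 0.001, -1.0]]
ft_force: [-0.6, 0.1, -0.2]
grip_width: -0.0002
gripper_force: 0.0
```

Run:
```python
from h import *
for c in ("side","top"):
    im=optics.get_image(c); cv2.imwrite(f"pics/{c}2.png",im["pixels"][100:420,120:540])
    print(c,[[np.round(d["point"],3).tolist() for d in spotter.mark_of(n,c)[:1]] for n in ("lid_tab","lid_hinge","kettle","key_green_top","key_start_top")])
s=observe(); p=s["position"]; R=s["tool_rot"]; print(s["time_s"],p.round(4),s["ft_force"])
for n,t in (("green",(.5030,.0194,.029)),("start",(.5866,-.0208,.029))): print(n,(R.T@(np.array(t)-p)*100).round(2))
```

```text
side [[[0.583, 0.095, 0.192]], [[0.563, 0.185, 0.175]], [[0.578, 0.129, 0.025]], [], [[0.584, -0.015, 0.032]]]
top [[[0.584, 0.088, 0.188]], [[0.568, 0.186, 0.174]], [], [], [[0.589, -0.011, 0.028]]]
7.025 [0.5818 0.0923 0.2472] [-0.78835937  0.08891123 -0.06192805]
green [-9.07  5.73 21.82]
start [-1.58 11.21 21.82]
```

View pics/side2.png

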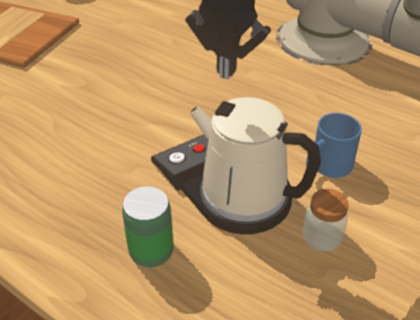

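The lid lies flat on the mouth, with its tab at (226,108), about 0.190 m high, so it is shut. Now the green key.

Emit:
{"fn": "move_arm", "kwargs": {"series": "-4.5 2.8 0 0 -1; -9.1 5.7 0 0 -1; -9.1 5.7 5 0 -1; -9.1 5.7 10 0 -1; -9.1 5.7 15 0 -1; -9.1 5.7 19 0 -1; -9.1 5.7 20.5 0 -1; -9.1 5.7 20.5 0 -1"}}

```text
time_s: 8.02
position: [0.5024, 0.0197, 0.0416]
tool_rot: [[0.983, 0.182, -0.002], [0.182, -0.983, 0.0], [-0.002, -0.001, -1.0]]
ft_force: [0.1, -0.3, 0.5]
grip_width: -0.0
gripper_force: 0.0
```

Emit:
{"fn": "move_arm", "kwargs": {"series": "0 0 0.6 0 -1; 0 0 1.1 0 -1; 0 0 1.3 0 -1; 0 0 1.3 0 -1"}}

```text
time_s: 8.52
position: [0.503, 0.0197, 0.0296]
tool_rot: [[0.983, 0.182, 0.001], [0.182, -0.983, 0.0], [0.001, 0.0, -1.0]]
ft_force: [0.5, 0.8, 2.6]
grip_width: -0.0003
gripper_force: 1.0
```

Emit:
{"fn": "move_arm", "kwargs": {"series": "0 0 0.15 0 -1; 0 0 0.3 0 -1; 0 0 0.3 0 -1"}}

```text
time_s: 8.9
position: [0.503, 0.0197, 0.0265]
tool_rot: [[0.983, 0.182, 0.001], [0.182, -0.983, 0.0], [0.001, 0.0, -1.0]]
ft_force: [1.5, 2.7, 4.2]
grip_width: 0.0
gripper_force: 2.3
```

Emit:
{"fn": "move_arm", "kwargs": {"series": "0 0 0.15 0 -1; 0 0 0.25 0 -1; 0 0 0.25 0 -1"}}

```text
time_s: 9.28
position: [0.5033, 0.0199, 0.0255]
tool_rot: [[0.983, 0.182, 0.002], [0.182, -0.983, 0.0], [0.002, 0.0, -1.0]]
ft_force: [-3.7, 4.3, 21.7]
grip_width: -0.0002
gripper_force: 10.8
```

The force rose to 22 N against a firm stop at z = 0.0255 m, the expected full depth, so the green key is in. Release it and go to start, keeping about 9 mm off the key's centre, away from the spout.

Emit:
{"fn": "move_arm", "kwargs": {"series": "0 0 -3 0 -1; 0 0 -5 0 -1; 3.7 2.7 -5 0 -1; 7.5 5.5 -5 0 -1; 7.5 5.5 -5 0 -1; 7.5 5.5 -2 0 -1; 7.5 5.5 -1.5 0 -1; 7.5 5.5 -1.5 0 -1"}}

```text
time_s: 10.28
position: [0.586, -0.0205, 0.039]
tool_rot: [[0.983, 0.182, -0.001], [0.182, -0.983, 0.0], [-0.001, -0.0, -1.0]]
ft_force: [0.1, -0.6, 0.9]
grip_width: -0.0001
gripper_force: 0.0
```

Run:
```python
from h import *
for c in ("side","top"):
    im=optics.get_image(c); cv2.imwrite(f"pics/{c}3.png",cv2.resize(im["pixels"][150:350,200:400],(600,600)))
s=observe(); print(s["time_s"],s["position"].round(4),s["ft_force"])
```

```text
10.375 [ 0.5866 -0.0207  0.0397] [-0.90862604  1.5367611  -0.75138423]
```

View pics/side3.png

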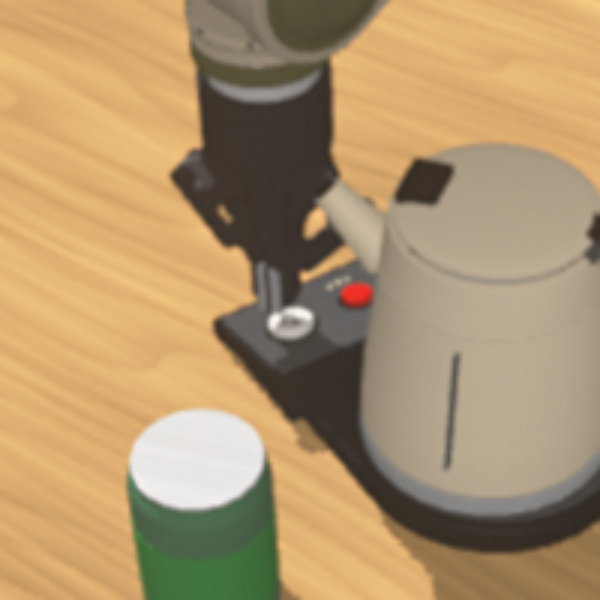

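The start key is visible (290,322) below the fingertips (270,290). But the finger linkage sticks out next to the spout tip (330,190), so I'll back off, turn the tool 90° and come down again.

Emit:
{"fn": "move_arm", "kwargs": {"series": "0 1.5 -1 0 -1; 0 2 -5 0 -1; 0 2 -10 0 -1; 0 2 -14 -10 -1; 0 2 -14 -20 -1; 0 2 -14 -30 -1; 0 2 -14 -40 -1; 0 2 -14 -50 -1"}}

```text
time_s: 11.38
position: [0.5903, -0.0415, 0.1802]
tool_rot: [[0.488, 0.873, 0.002], [0.873, -0.488, -0.001], [0.0, 0.002, -1.0]]
ft_force: [-0.6, -0.8, -0.4]
grip_width: 0.0001
gripper_force: 0.0
```

Emit:
{"fn": "move_arm", "kwargs": {"series": "0 0 0 -10 -1; 0 0 0 -20 -1; 0 0 0 -30 -1; 0 0 0 -40 -1; 0 0 0 -40 -1"}}

```text
time_s: 12.0
position: [0.5903, -0.0413, 0.18]
tool_rot: [[-0.18, 0.984, 0.001], [0.984, 0.18, -0.001], [-0.001, 0.001, -1.0]]
ft_force: [0.4, -0.4, 0.3]
grip_width: 0.0001
gripper_force: 0.0
```

Run:
```python
from h import *
for c in ("side","top"):
    im=optics.get_image(c)
    print(c,[[np.round(d["point"],3).tolist() for d in spotter.mark_of(n,c)[:1]] for n in ("lid_tab","kettle","key_start_top")])
s=observe(); p=s["position"]; R=s["tool_rot"]; print(s["time_s"],p.round(4),R.round(3).tolist(),s["q"].round(1))
print((R.T@(np.array((.5862,-.0185,.04))-p)*100).round(2))
```

```text
side [[[0.589, 0.09, 0.194]], [[0.578, 0.123, 0.023]], [[0.587, -0.014, 0.034]]]
top [[[0.588, 0.085, 0.191]], [], []]
12.4 [ 0.5901 -0.0405  0.1789] [[-0.181, 0.983, 0.0], [0.983, 0.181, -0.0], [-0.0, 0.0, -1.0]] [-15.4  28.3  72.5   0.   79.2 -25.8]
[2.230e+00 1.000e-02 1.389e+01]
```

Emit:
{"fn": "move_arm", "kwargs": {"series": "0 0 5 0 -1; 0 0 10 0 -1; 1 0 13 0 -1; 2.2 0 13.5 0 -1; 2.2 0 13.9 0 -1; 2.2 0 13.9 0 -1"}}

```text
time_s: 13.15
position: [0.5868, -0.019, 0.041]
tool_rot: [[-0.182, 0.983, 0.002], [0.983, 0.182, -0.001], [-0.001, 0.002, -1.0]]
ft_force: [0.3, 0.1, -0.1]
grip_width: -0.0004
gripper_force: 0.0
```

Run:
```python
from h import *
im=optics.get_image("side"); cv2.imwrite("pics/side4.png",cv2.resize(im["pixels"][150:350,200:400],(600,600)))
s=observe(); print(s["time_s"],s["position"].round(4),s["ft_force"])
```

```text
13.2 [ 0.5868 -0.0191  0.041 ] [-1.05326769 -0.19488947  0.0475911 ]
```

View pics/side4.png

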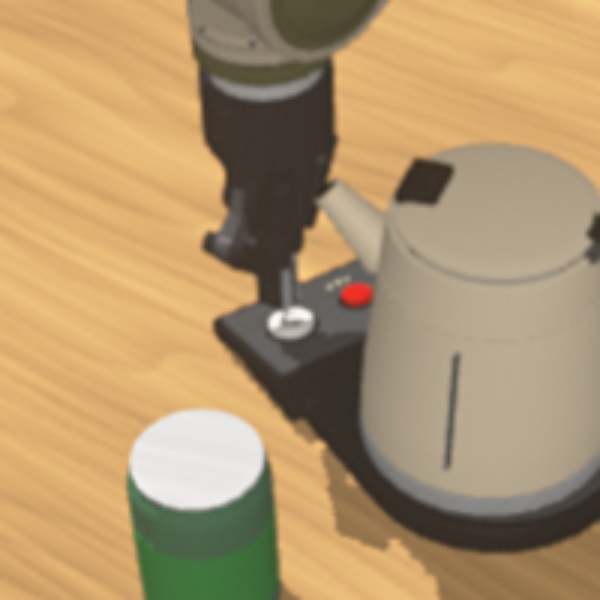

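The whole spout tip (330,195) now shows clear of the gripper, and the fingertips (285,300) are over the white key (290,322). Press.

Emit:
{"fn": "move_arm", "kwargs": {"series": "0 0 0.6 0 -1; 0 0 1.2 0 -1; 0 0 1.5 0 -1; 0 0 1.5 0 -1"}}

```text
time_s: 13.7
position: [0.5865, -0.0187, 0.0253]
tool_rot: [[-0.182, 0.983, 0.001], [0.983, 0.182, 0.0], [-0.0, 0.001, -1.0]]
ft_force: [-0.6, 1.3, 5.7]
grip_width: -0.0003
gripper_force: 2.6
```

Emit:
{"fn": "move_arm", "kwargs": {"series": "0 0 0.15 0 -1; 0 0 0.2 0 -1; 0 0 0.2 0 -1"}}

```text
time_s: 14.08
position: [0.5867, -0.0187, 0.0248]
tool_rot: [[-0.182, 0.983, 0.002], [0.983, 0.182, -0.0], [-0.001, 0.002, -1.0]]
ft_force: [-3.4, 2.3, 18.5]
grip_width: -0.0001
gripper_force: 8.6
```

The stop is firm at 18.5 N. Retreat.

Emit:
{"fn": "move_arm", "kwargs": {"series": "0 0 -2 0 -1; -1.5 0 -4 0 -1; -3 0 -8 0 -1; -3 0 -13 0 -1; -3 0 -18 0 -1; -5 0 -20 0 -1; -5 0 -20 0 -1"}}

```text
time_s: 14.95
position: [0.5956, -0.0689, 0.2236]
tool_rot: [[-0.18, 0.984, 0.002], [0.984, 0.18, -0.001], [-0.001, 0.002, -1.0]]
ft_force: [-1.0, 0.6, -1.0]
grip_width: -0.0
gripper_force: 0.0
```

Run:
```python
from h import *
for c in ("side","top"):
    im=optics.get_image(c); cv2.imwrite(f"pics/{c}5.png",im["pixels"][100:420,120:540])
    print(c,[[np.round(d["point"],3).tolist() for d in spotter.mark_of(n,c)[:1]] for n in ("lid_tab","kettle","mug","tea_tin","sugar_jar")])
s=observe(); print(s["time_s"],s["position"].round(4),s["ft_force"])
```

```text
side [[[0.587, 0.094, 0.193]], [[0.58, 0.127, 0.025]], [[0.399, 0.22, -0.005]], [[0.762, 0.074, -0.004]], [[0.573, 0.287, -0.001]]]
top [[[0.589, 0.088, 0.189]], [], [[0.404, 0.22, 0.003]], [[0.763, 0.075, -0.001]], [[0.573, 0.287, 0.001]]]
15.55 [ 0.5952 -0.0679  0.2227] [ 0.40987129 -0.14746311 -1.25915083]
```

View pics/side5.png

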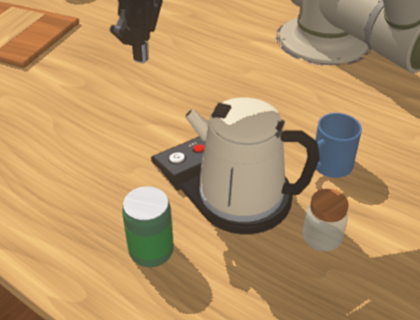

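The lid is shut, the kettle is standing on its base, the other things are where they were, and the arm is clear.

```bash
python3 -c "
from rig import order; print(order.close_job())"
```

```text
the job is handed in; nothing more can be done
None
```

The job is handed in with no verdict returned: I shut the lid, then pressed the green key and the start key, each to a firm stop; while I was lining up on the start key the gripper seems to have nudged the spout, turning the kettle slightly on its base.

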